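Push two standing tube racks over, holes up

TASK

Two empty sample-tube racks have been left standing on their long edges, one with its holes towards the robot and the other with its holes away from it. Gently push each one over where it stands, so that both lie flat on the bench with their holes facing up, ready to be loaded. Only push with the fingers: do not pinch, lift or drag the racks about, and leave the tube, the canister and the jar standing where they are.

Things in the scene. Friction and masses are not known exactly. Their poses are not given: they have to be found in the camera images.
- rack_a: white foam tube rack 150 x 84 x 26 mm, 0.08 to 0.17 kg; starts upright on a long edge, 84 mm high, holes roughly towards the robot. Origin: centre of the edge it stands on. Own axes: z up its 84 mm height as it stands, y along its length, x through its thickness, from the holed face (13 mm from origin, at -x) to the plain face (+x). Lying holes up, x points straight down. Past 17 degrees it falls by itself.
- rack_a_holes (a point): centre of the holed broad face of rack_a, which has 4 rows of 8 blind holes 14 mm wide (for pushing, a flat face); 42 mm above the bench as it stands, about 26 mm above it lying holes up
- rack_b: second rack, same size, origin and own axes, also standing on a long edge, but its holes roughly away from the robot. The racks stand side by side, either one on the left, about 0.2 m to each side of the robot's centre line, each turned by up to about 32 degrees.
- rack_b_holes (a point): centre of the holed broad face of rack_b, which has 4 rows of 8 blind holes 14 mm wide (for pushing, a flat face); 42 mm above the bench as it stands, about 26 mm above it lying holes up
- tube: bystander: clear sample tube with a screw cap, standing upright and loose, 28 mm diameter, 95 mm high, about 110 to 120 mm from the origin of rack_a, off its end. Origin: centre of its underside.
- canister: bystander: black test-strip canister, standing upright and loose, 45 mm diameter, 108 mm high, about 115 to 125 mm from the origin of rack_b, off its end. Origin: centre of its underside.
- jar: bystander: white specimen jar with a lid, standing loose near the centre line beyond the racks, 62 mm diameter, 65 mm high. Origin: centre of its underside.
Things that resemble listed ones, but are neither listed nor needed, are in the scene too. Leave any orange or turquoise look-alike of the rack_a alone.

How it is judged:
By the outcome, as a careful person would: the job done as asked, in the order asked, and still so for the second after the job is handed in, with the robot touching nothing.
It also fails if it takes over 58 s, if anything falls off the work surface, if the arm or the gripper's body presses on something with over 40 N, if the wrist force passes 120 N, or if a joint passes its speed limit or range.

ROBOT

A 6-joint arm with a two-finger parallel gripper is mounted at the origin on the work surface. World frame = base frame: x ahead of the robot, y to its left, z up, the work surface at z = 0. Lengths are in m, angles in rad, forces in N, time in s.
With the tool pointing down it reaches from about 0.225 to 0.875 m from the base axis. Payload 3.4 kg.
Tool frame: the origin (TCP) lies at the very end of the fingers, on their centre line; the grasp point (between the pads) lies 19 mm behind it; x points along the fingers, z is the direction in which the jaws open and shut, and the axes are right-handed (so a half turn about x gives the same grasp; the last joint's range is limited). The gripper opens to 85 mm and grips with 20 to 120 N. Pads are 22 mm wide; open, the fingers measure 114 mm over their backs; the gripper's body (76 mm by 85 mm) begins 54 mm behind the grasp point. The pads swing forward as they close: fully open they stand 13 mm farther back than shut.
Start: joints at [-1.381, 0.276, 1.505, -0, 1.361, -0.121], TCP at [0.176, -0.547, 0.231] pointing down, gripper open.
Joint ranges: [-2.89, 2.89], [-0.75, 2.08], [0.22, 2.7], [-1.18, 4.32], [0.11, 2.71], [-2.7, 2.7]. Speed limits (rad/s): [2.57, 2.57, 3.14, 3.14, 3.14, 3.14].

INTERFACE

Orientations are given as a unit quaternion [w, x, y, z].
In Python, from bench import manip gives the robot as it stands.
- The arm moves only by the tool step_arm, never from a script. Its arguments are lists of equal length, an entry for each row: "jaw": the finger opening in m, from 0 to 0.0854; "travel": the shift along the tool's x, y, z in m, a list of three; "rot": the turn, a rotation vector about the tool's x, y, z in degrees, a list of three. In form: {"jaw": [jaw, ...], "travel": [[dx, dy, dz], ...], "rot": [[wx, wy, wz], ...]}. A call has 1 to 8 rows; each row is the pose to reach, as a shift and turn from the pose measured when the call began, along the tool's axes at that moment; what a row does not reach only later rows make up. A row lasts 1/8 s, in which the tool goes at most 62.5 mm and 10.7 degrees, less where a joint would pass 70% of its speed; a pose out of reach is approached as far as the arm can. A call with a gripper value outside its range is refused whole. The fingers move at their own pace and stop on an object; "grip_force" is the grip in N (left out, the last holds). Time passes only in rows, so rows that repeat a pose let the fingers close. It gives the time, the measured TCP pose, the force and the opening at its end, in the units of the state.
- manip.read_state(): the state, without advancing time (a new reading comes with each control period).
- manip.grab_frame(name): name is "scene" or "side" or "wrist"; returns a dict with "color" (384x512x3 uint8, red, green, blue), "intrinsics" (3x3 intrinsics, pixels), "R" (3x3) and "t" (3): a world point X has camera coordinates R X + t. Camera axes: x right, y down, z forward; pixel columns grow to the right and rows downward; lengths in m; the calibration is good to about 2 mm. A picture is of the moment at which its call begins. There is no depth.
- manip.job_done(): hands the job in, once; it reports no verdict.
The state is a dict: "time": time; "qpos": joint angles; "dq": joint speeds; "effort": joint torques, N m; "position": TCP position; "ee_rot": TCP orientation; "contact_force": force on the tool from outside, world axes, zero at the start; "ft_torque": the same for the moment, N m; "gripper_width": finger opening in m.
Only numpy, scipy, OpenCV 4.12 (cv2) and the standard library are available. Lean on these libraries where they do the work, as an engineer would, in place of code of your own. Each camera call takes 0.05 s, during which the arm holds its last target.

## Working session

There is one attempt and no reset: what is moved stays moved. The work goes in short steps, Python scripts to look and compute and a tool call to move; the robot and the scene stay as the last step left them, time stands still between calls to the robot, and variables do not carry over. Pictures are saved under pics/ and viewed, and the job is handed in when it is done.

Besides the shell and the picture viewer there is one more tool, called as name(argument=value, ...) on one line, values as JSON. step_arm: Moves the arm, as the interface text tells. Its arguments: {"type":"object","properties":{"jaw":{"type":"array"},"travel":{"type":"array"},"rot":{"type":"array"},"grip_force":{"type":"number"}},"required":["jaw","travel","rot"]}

```bash
mkdir -p pics; ls; python3 - <<'E'
from bench import manip
import cv2,pickle
s=manip.read_state();print(s)
for n in("scene","side","wrist"):
    f=manip.grab_frame(n);pickle.dump(f,open(f"pics/{n}0.pkl","wb"));cv2.imwrite(f"pics/{n}0.png",f["color"][:,:,::-1])
    print(n,f["intrinsics"].tolist(),f["R"].round(3).tolist(),f["t"].round(3).tolist())
E
```

```text
pics
{'time': 0.0, 'qpos': array([-1.38099858e+00,  2.76615193e-01,  1.50615477e+00, -1.99983745e-05,
        1.36068870e+00, -1.21018027e-01]), 'dq': array([ 0.00247355,  0.00049989,  0.00050041,  0.00015169, -0.00218768,
       -0.00129324]), 'effort': array([ 2.41799811e-03, -4.16773975e+01, -2.45804590e+01, -2.63511129e-04,
        1.09532056e-02, -2.49012220e-05]), 'position': array([ 0.17573193, -0.54692667,  0.23041957]), 'ee_rot': array([ 0.57087942,  0.41702645,  0.57185339, -0.41613619]), 'contact_force': array([ 0.27071987, -0.27380612,  0.23987277]), 'ft_torque': array([ 0.00204671, -0.00711153, -0.00057555]), 'gripper_width': 0.0854189282122859}
scene [[381.0175516020097, 0.0, 259.8725563101688], [0.0, 381.0175516020097, 185.7910507912041], [0.0, 0.0, 1.0]] [[0.545, 0.838, 0.004], [0.538, -0.347, -0.768], [-0.643, 0.421, -0.64]] [-0.317, -0.251, 1.28]
side [[424.18815347603083, 0.0, 258.00613321463584], [0.0, 424.18815347603083, 201.87967044928095], [0.0, 0.0, 1.0]] [[-0.979, -0.205, 0.016], [-0.155, 0.683, -0.714], [0.136, -0.701, -0.7]] [0.536, 0.104, 1.054]
wrist [[319.00877949528643, 0.0, 246.12698161590208], [0.0, 319.00877949528643, 197.28811238783868], [0.0, 0.0, 1.0]] [[0.306, -0.952, -0.003], [-0.913, -0.294, 0.283], [-0.27, -0.084, -0.959]] [-0.574, -0.036, 0.38]
```

View pics/scene0.png

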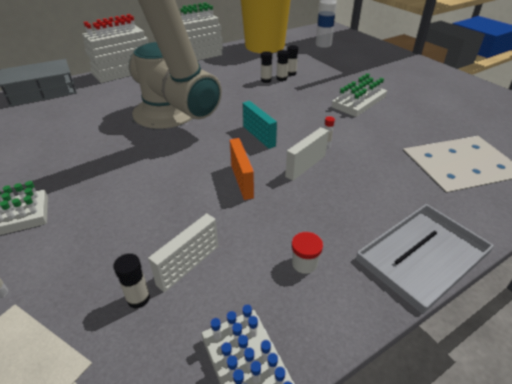

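View pics/side0.png

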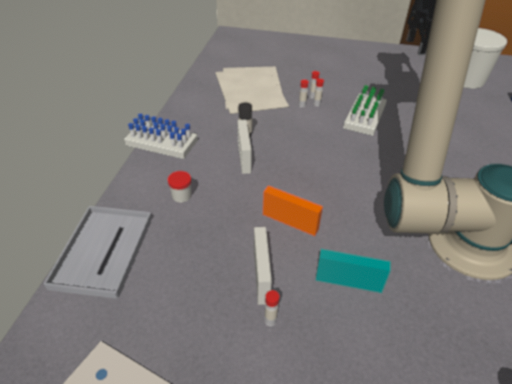

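View pics/wrist0.png

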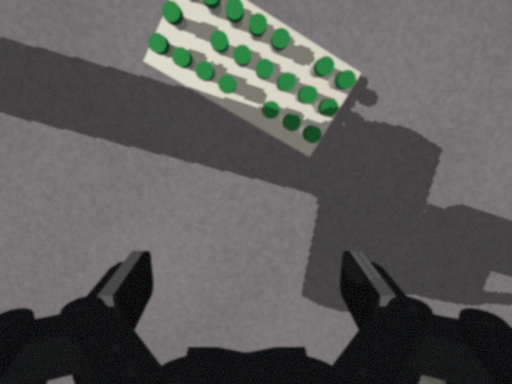

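```bash
python3 - <<'E'
import cv2,pickle,numpy as np
def crop(n,x,y,w,h,s):
    im=cv2.imread(f"pics/{n}0.png")[y:y+h,x:x+w];return cv2.resize(im,None,fx=s,fy=s,interpolation=cv2.INTER_CUBIC)
cv2.imwrite("pics/c1.png",np.hstack([crop("scene",110,200,130,120,3),crop("scene",260,100,130,120,3)]))
cv2.imwrite("pics/c2.png",np.hstack([crop("side",200,90,100,100,4),crop("side",220,220,100,120,4)[:400]]))
for n in("scene","side"):
    f=pickle.load(open(f"pics/{n}0.pkl","rb"));print(n,-f["R"].T@f["t"])
E
```

```text
scene [ 1.13068251 -0.35966988  0.62794219]
side [0.39723239 0.77802585 0.80407906]
```

View pics/c1.png

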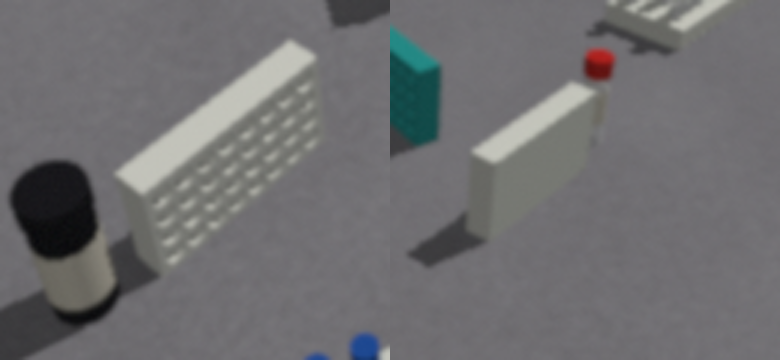

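View pics/c2.png

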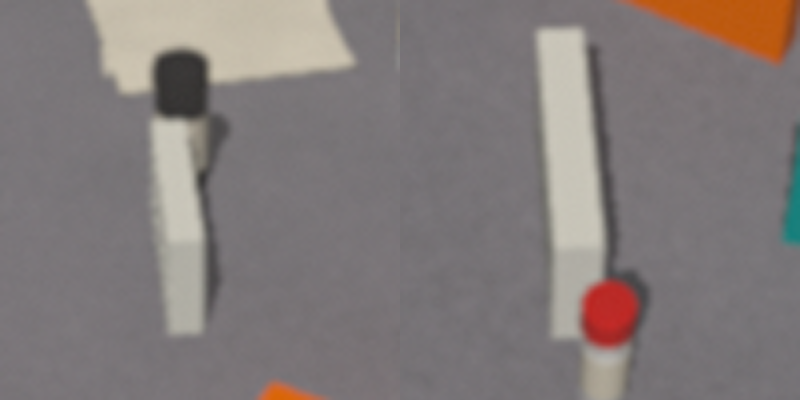

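```bash
cat > fit.py <<'E'
import cv2,pickle,numpy as np
from scipy.optimize import least_squares
F={n:pickle.load(open(f"pics/{n}0.pkl","rb")) for n in("scene","side")}
def proj(n,X,F=F):
    f=F[n];c=f["R"]@X+f["t"];p=f["intrinsics"]@c;return p[:2]/p[2]
def ray(n,uv,z,F=F):
    f=F[n];C=-f["R"].T@f["t"];d=f["R"].T@np.linalg.solve(f["intrinsics"],[*uv,1]);return C+d*(z-C[2])/d[2]
def W(p,l):
    c,s=np.cos(p[2]),np.sin(p[2]);return np.array([p[0]+c*l[0]*.013-s*l[1]*.075,p[1]+s*l[0]*.013+c*l[1]*.075,l[2]*.084])
E
python3 - <<'E'
from fit import *
A=[("scene",(-1,-1,1),(286.7,151.7)),("scene",(1,-1,1),(295,154.3)),("scene",(1,1,1),(328.3,131)),("scene",(-1,1,1),(320,127.7)),("scene",(1,-1,0),(292.3,180)),
("side",(1,-1,1),(254.2,227)),("side",(-1,-1,1),(266.2,227)),("side",(-1,1,1),(270.7,281.5)),("side",(1,1,1),(258.2,282)),("side",(1,1,0),(258.2,304.5))]
B=[("scene",(1,1,1),(149,259)),("scene",(-1,1,1),(157.3,264)),("scene",(-1,-1,1),(216,220)),("scene",(1,-1,1),(207.3,213.3)),("scene",(-1,1,0),(165,290)),("scene",(-1,-1,0),(216.7,246)),
("side",(-1,1,1),(238,119.5)),("side",(1,1,1),(247,119.5)),("side",(1,-1,1),(251.2,149.5)),("side",(-1,-1,1),(241.7,150.5)),("side",(1,-1,0),(251.2,173)),("side",(-1,-1,0),(242,174))]
for nm,O,p0 in(("a",A,(.45,.2,0)),("b",B,(.45,-.2,3.14))):
    r=least_squares(lambda p:np.concatenate([proj(n,W(p,l))-uv for n,l,uv in O]),p0)
    print(nm,r.x.round(4),np.degrees(r.x[2]).round(1),"rms",np.sqrt((r.fun**2).mean()).round(2),r.fun.reshape(-1,2).round(1).tolist())
print("tube",ray("scene",(330,120.5),.095),ray("side",(272.5,297.5),.095))
print("can",ray("scene",(128,263),.108),ray("side",(245,109),.108))
print("jar",ray("scene",(307,242),.065),ray("side",(180,180),.065))
for n,u in(("orange scene",(237,147)),("orange2",(249,172)),("teal1",(246,107)),("teal2",(273,126))): print(n,ray("scene",u,.084))
E
```

```text
a [0.4957 0.2071 0.2682] 15.4 rms 0.65 [[0.0, -1.8], [-0.0, -0.4], [0.5, -0.8], [0.8, -0.9], [0.7, 0.2], [0.2, -0.2], [-0.5, -0.6], [0.5, -0.6], [0.3, -0.6], [-0.4, -0.6]]
b [ 0.6334 -0.2084  3.4566] 198.0 rms 0.85 [[-1.0, -1.9], [-0.0, 0.3], [-0.1, -1.7], [-0.6, -0.6], [-0.4, 2.1], [1.9, 0.1], [-0.3, 0.4], [-0.7, -0.0], [-0.1, 0.2], [0.0, -0.3], [-0.2, -0.2], [0.1, -0.7]]
tube [0.46472594 0.30597473 0.095     ] [0.45268602 0.32122905 0.095     ]
can [ 0.6594807  -0.32036331  0.108     ] [ 0.65255748 -0.30212641  0.108     ]
jar [ 0.75995072 -0.005933    0.065     ] [0.75628884 0.00285962 0.065     ]
orange scene [0.42411404 0.03279098 0.084     ]
orange2 [0.52873737 0.00381312 0.084     ]
teal1 [0.25635562 0.16208541 0.084     ]
teal2 [0.38894038 0.16796685 0.084     ]
```

```bash
cat > plan.py <<'E'
import numpy as np
from scipy.spatial.transform import Rotation as Ro
from bench import manip
def plan(P,zdir=None):
    s=manip.read_state();R=Ro.from_quat(np.roll(s["ee_rot"],-1));M=R.as_matrix()
    x=np.array([0,0,-1.]);T=R
    if zdir is not None:
        z=np.array([*zdir,0.]);z/=np.linalg.norm(z)
        if z@M[:,2]<0: z=-z
        T=Ro.from_matrix(np.c_[x,np.cross(z,x),z])
    print("pos",s["position"].round(4),"t",s["time"],"axes",M.round(2).tolist(),"F",s["contact_force"].round(2),"w",s["gripper_width"].round(3),"q",s["qpos"].round(2))
    print("travel mm",(1e3*M.T@(np.array(P)-s["position"])).round(1),"rot",np.degrees((R.inv()*T).as_rotvec()).round(1))
E
python3 - <<'E'
from plan import *; from fit import *
a=np.radians(18);ux=np.array([-np.cos(a),-np.sin(a)]);uy=np.array([np.sin(a),-np.cos(a)])
H=np.array([.6334,-.2084])-.013*ux; S=H-.05*ux; print(H,S)
plan([*S,.18],uy)
for u in((204,328),(250,308)): print("blue",ray("scene",u,.026))
for u in((126,142),(182,154),(197,133)): print("blue side",ray("side",u,.026))
for u in((320,253),(388,258),(385,265)): print("teal side",ray("side",u,.084))
E
```

```text
[ 0.64576373 -0.20438278] [ 0.69331656 -0.18893193]Traceback (most recent call last):
  File "<stdin>", line 4, in <module>
  File "plan.py", line 11, in plan
    print("pos",s["position"].round(4),"t",s["time"],"axes",M.round(2).tolist(),"F",s["contact_force"].round(2),"w",s["gripper_width"].round(3),"q",s["qpos"].round(2))
                                                                                                                    ^^^^^^^^^^^^^^^^^^^^^^^^
AttributeError: 'float' object has no attribute 'round'
```

```bash
sed -i 's/s\["gripper_width"\].round(3)/round(s["gripper_width"],3)/' plan.py
python3 - <<'E'
from plan import *; from fit import *
a=np.radians(18);ux=np.array([-np.cos(a),-np.sin(a)]);uy=np.array([np.sin(a),-np.cos(a)])
H=np.array([.6334,-.2084])-.013*ux; S=H-.05*ux
plan([*S,.18],uy)
for u in((204,328),(250,308)): print("blue",ray("scene",u,.026))
for u in((126,142),(182,154),(197,133)): print("blue side",ray("side",u,.026))
for u in((320,253),(388,258),(385,265)): print("teal side",ray("side",u,.084))
E
```

```text
pos [ 0.1758 -0.5471  0.2307] t 0.15 axes [[-0.0, 0.95, 0.31], [0.0, 0.31, -0.95], [-1.0, 0.0, -0.0]] F [-0.08 -0.37 -0.2 ] w 0.085 q [-1.38  0.28  1.51  0.    1.36 -0.12]
travel mm [  51.   602.3 -182.6] rot [-0.2 -0.1 -0. ]
blue [ 0.79199505 -0.25041315  0.026     ]
blue [ 0.80192621 -0.1643271   0.026     ]
blue side [ 0.99228252 -0.16678946  0.026     ]
blue side [ 0.8079742  -0.14907819  0.026     ]
blue side [ 0.79739424 -0.26035467  0.026     ]
teal side [0.37331057 0.1818001  0.084     ]
teal side [0.2287501  0.16353387 0.084     ]
teal side [0.23517143 0.18408367 0.084     ]
```

step_arm(jaw=[0.04,0.04,0.04,0.04,0.04,0.04,0.04,0.04], travel=[[0,40,-12],[0,90,-27],[0,140,-42],[0,190,-58],[0,240,-73],[0,290,-88],[0,340,-103],[0,390,-118]], rot=[[0,0,0],[0,0,0],[0,0,0],[0,0,0],[0,0,0],[0,0,0],[0,0,0],[0,0,0]])

```text
time: 1.15
position: [0.5887, -0.262, 0.2313]
ee_rot: [0.571, 0.417, 0.572, -0.416]
contact_force: [0.1, -0.3, -0.5]
gripper_width: 0.0403
```

```bash
python3 - <<'E'
from plan import *
plan([.6933,-.1889,.18]);print(manip.read_state()["dq"].round(3))
f=manip.grab_frame("scene");plan([.6933,-.1889,.18])
E
```

```text
pos [ 0.5887 -0.262   0.2313] t 1.15 axes [[-0.0, 0.95, 0.31], [0.0, 0.31, -0.95], [-1.0, -0.0, -0.0]] F [ 0.13 -0.33 -0.45] w 0.04 q [-0.53  0.38  1.35  0.    1.42  0.73]
travel mm [ 51.3 122.  -37.5] rot [0. 0. 0.]
[ 0.733  0.375 -0.576 -0.001  0.194  0.732]
pos [ 0.5957 -0.2562  0.2308] t 1.2 axes [[0.01, 0.95, 0.31], [0.01, 0.31, -0.95], [-1.0, 0.01, -0.0]] F [ 6.03  1.3  -0.03] w 0.04 q [-0.52  0.39  1.34  0.01  1.41  0.73]
travel mm [ 52.  113.2 -33.5] rot [0. 0. 0.]
```

step_arm(jaw=[0.04,0.04,0.04], travel=[[0,0,0],[0,0,0],[0,0,0]], rot=[[0,0,0],[0,0,0],[0,0,0]])

```text
time: 1.58
position: [0.5944, -0.2574, 0.2309]
ee_rot: [0.572, 0.419, 0.572, -0.412]
contact_force: [0.3, -0.5, -0.8]
gripper_width: 0.0401
```

The arm moved about 1.25 times the commanded travel. I'll check that gain on a smaller move, with a small margin, before going near anything.

```bash
python3 - <<'E'
from plan import *
a=np.radians(18);uy=np.array([np.sin(a),-np.cos(a)])
plan([.6933,-.1889,.18],uy)
E
```

```text
pos [ 0.5944 -0.2574  0.2309] t 1.575 axes [[0.01, 0.95, 0.31], [0.01, 0.31, -0.95], [-1.0, 0.01, -0.0]] F [ 0.27 -0.46 -0.84] w 0.04 q [-0.52  0.38  1.34  0.01  1.41  0.73]
travel mm [ 51.9 114.8 -34.4] rot [-0.  -0.2 -0.5]
```

step_arm(jaw=[0.04,0.04,0.04,0.04], travel=[[0,30,0],[0,60,0],[0,80,0],[0,80,0]], rot=[[0,0,0],[0,0,0],[0,0,0],[0,0,0]])

```text
time: 2.08
position: [0.8343, -0.1807, 0.2337]
ee_rot: [0.572, 0.42, 0.571, -0.413]
contact_force: [1.2, -1.6, 1.5]
gripper_width: 0.0404
```

```bash
python3 - <<'E'
from plan import *
a=np.radians(18);uy=np.array([np.sin(a),-np.cos(a)])
plan([.6933,-.1889,.18],uy)
E
```

```text
pos [ 0.8343 -0.1807  0.2337] t 2.075 axes [[0.01, 0.95, 0.31], [0.01, 0.31, -0.95], [-1.0, 0.01, -0.0]] F [ 1.23 -1.57  1.53] w 0.04 q [-0.3   0.74  0.7   0.01  1.7   0.96]
travel mm [  52.6 -137.2  -35.2] rot [-0.2 -0.2 -0.5]
```

The rows act as increments: 30+60+80+80 gave 250 mm, and the first move fits the 62.5 mm per-row cap. Nothing was touched at this height. From here I'll write each row as a step from the previous one, starting with small rows to verify.

step_arm(jaw=[0.04,0.04,0.04,0.04,0.04], travel=[[0,-34,-9],[0,-34,-9],[0,-34,-9],[0,-34,-9],[0,0,0]], rot=[[0,0,0],[0,0,0],[0,0,0],[0,0,0],[0,0,0]])

```text
time: 2.7
position: [0.6226, -0.1847, 0.2236]
ee_rot: [0.559, 0.418, 0.581, -0.419]
contact_force: [2.7, -0.8, 0.3]
gripper_width: 0.04
```

```bash
python3 - <<'E'
from plan import *
a=np.radians(18);uy=np.array([np.sin(a),-np.cos(a)])
plan([.6933,-.1889,.12],uy)
E
```

```text
pos [ 0.6226 -0.1847  0.2236] t 2.7 axes [[-0.03, 0.95, 0.3], [0.02, 0.3, -0.95], [-1.0, -0.02, -0.02]] F [ 2.71 -0.77  0.34] w 0.04 q [-0.4   0.41  1.32  0.01  1.44  0.87]
travel mm [101.6  68.3  27.7] rot [-0.6 -1.4  1.2]
```

I found my mistake: travel is in metres and I wrote millimetres, so every row ran at the 62.5 mm cap. The interface works as documented. I'll use metres and absolute shifts from the call start. Nothing was touched because all of this was above 0.22 m.

step_arm(jaw=[0.04,0.04,0.04,0.04], travel=[[0,0.025,0.01],[0,0.05,0.02],[0,0.07,0.028],[0,0.07,0.028]], rot=[[0,0,0],[-0.6,-1.4,1.2],[-0.6,-1.4,1.2],[-0.6,-1.4,1.2]])

```text
time: 3.2
position: [0.6989, -0.192, 0.2214]
ee_rot: [0.572, 0.416, 0.572, -0.415]
contact_force: [-1.0, 0.2, -0.4]
gripper_width: 0.0399
```

```bash
python3 - <<'E'
from plan import *; import cv2
a=np.radians(18);uy=np.array([np.sin(a),-np.cos(a)])
plan([.6933,-.1889,.062],uy)
f=manip.grab_frame("scene");cv2.imwrite("pics/s1.png",f["color"][:,:,::-1])
E
```

```text
pos [ 0.6989 -0.192   0.2214] t 3.2 axes [[0.0, 0.95, 0.31], [-0.0, 0.31, -0.95], [-1.0, 0.0, 0.0]] F [-1.    0.17 -0.42] w 0.04 q [-0.36  0.51  1.16  0.    1.47  0.89]
travel mm [159.4  -4.5  -4.7] rot [-0.   0.  -0.1]
```

View pics/s1.png

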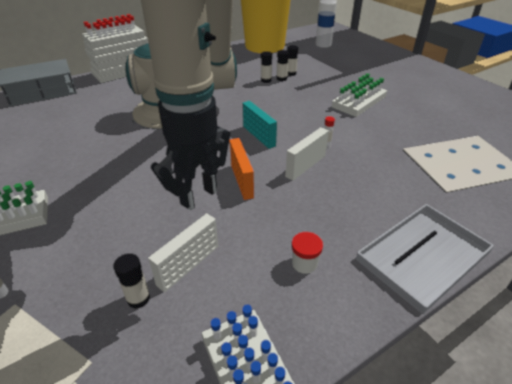

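The picture shows the open gripper above and in front of rack_b (fingertips around (190,203)), and all racks and bystanders still standing. Next I'll go down partway and check.

step_arm(jaw=[0.04,0.04,0.04,0.04], travel=[[0.035,0,-0.005],[0.075,0,-0.005],[0.1,0,-0.005],[0.1,0,-0.005]], rot=[[0,0,0],[0,0,0],[0,0,0],[0,0,0]])

```text
time: 3.75
position: [0.6939, -0.187, 0.1194]
ee_rot: [0.57, 0.415, 0.574, -0.416]
contact_force: [-0.3, 0.6, 1.1]
gripper_width: 0.0402
```

```bash
python3 - <<'E'
from plan import *; from fit import *
a=np.radians(18);uy=np.array([np.sin(a),-np.cos(a)])
plan([.6933,-.1889,.062],uy)
s=manip.read_state()
for n in("scene","side"):
    f=manip.grab_frame(n);cv2.imwrite(f"pics/{n}2.png",cv2.resize(f["color"][60:340,60:340,::-1],None,fx=2,fy=2));print(n,(proj(n,s["position"])-60)*2)
E
```

```text
pos [ 0.6939 -0.187   0.1194] t 3.75 axes [[-0.01, 0.95, 0.31], [0.0, 0.31, -0.95], [-1.0, -0.0, -0.0]] F [-0.34  0.57  1.12] w 0.04 q [-0.36  0.56  1.32 -0.    1.27  0.9 ]
travel mm [57.4 -1.   1.9] rot [-0.1 -0.2  0.3]
scene [293.0135361  358.96861013]
side [322.82799904 130.51915015]
```

View pics/scene2.png

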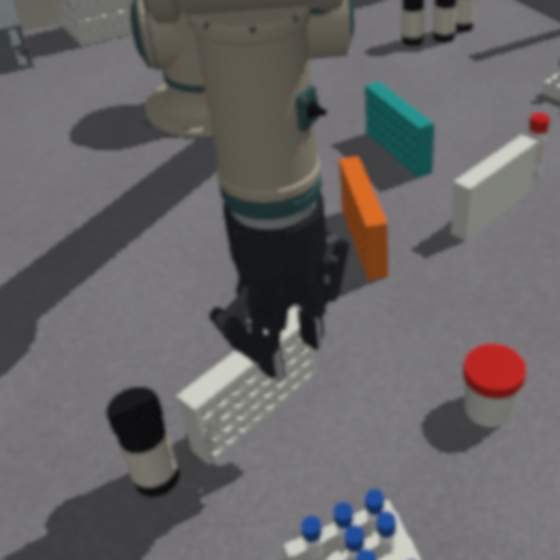

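View pics/side2.png

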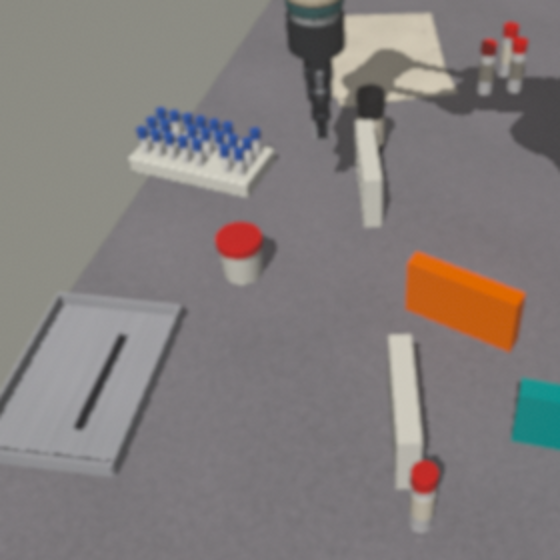

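Both views show the fingertips in the gap on the far side of rack_b, at scene crop (293,365) and side crop (322,133). The TCP projects to (293,359) and (323,131), so they agree. Next I'll descend to z≈0.065.

step_arm(jaw=[0.04,0.04,0.04,0.04,0.04,0.04], travel=[[0.02,0,0.002],[0.04,0,0.002],[0.053,0,0.002],[0.053,-0.01,0.002],[0.053,-0.02,0.002],[0.053,-0.025,0.002]], rot=[[0,0,0],[0,0,0],[0,0,0],[0,0,0],[0,0,0],[0,0,0]])

```text
time: 4.6
position: [0.6728, -0.1977, 0.0707]
ee_rot: [0.573, 0.416, 0.571, -0.416]
contact_force: [-0.5, -0.8, 0.2]
gripper_width: 0.0395
```

step_arm(jaw=[0.04,0.04,0.04,0.04,0.04,0.04,0.04,0.04], travel=[[0,-0.004,0],[0,-0.008,0],[0,-0.012,0],[0,-0.016,0],[0,-0.02,0],[0,-0.024,0],[0,-0.026,0],[0,-0.026,0]], rot=[[0,0,0],[0,0,0],[0,0,0],[0,0,0],[0,0,0],[0,0,0],[0,0,0],[0,0,0]])

```text
time: 5.6
position: [0.648, -0.2058, 0.0707]
ee_rot: [0.573, 0.416, 0.571, -0.416]
contact_force: [0.1, 0.5, -0.1]
gripper_width: 0.0404
```

```bash
python3 - <<'E'
from plan import *; from fit import *
plan([.6457,-.2044,.065])
s=manip.read_state()
c=[]
for n,x,y in(("scene",100,170),("side",180,60)):
    f=manip.grab_frame(n);c.append(cv2.resize(f["color"][y:y+140,x:x+140,::-1],None,fx=2.8,fy=2.8))
cv2.imwrite("pics/p3.png",np.hstack(c))
E
```

```text
pos [ 0.648  -0.2058  0.0707] t 5.6 axes [[0.0, 0.95, 0.31], [-0.0, 0.31, -0.95], [-1.0, 0.0, 0.0]] F [ 0.15  0.54 -0.11] w 0.04 q [-0.41  0.54  1.49  0.    1.11  0.85]
travel mm [ 5.7 -1.7 -2. ] rot [0. 0. 0.]
```

View pics/p3.png

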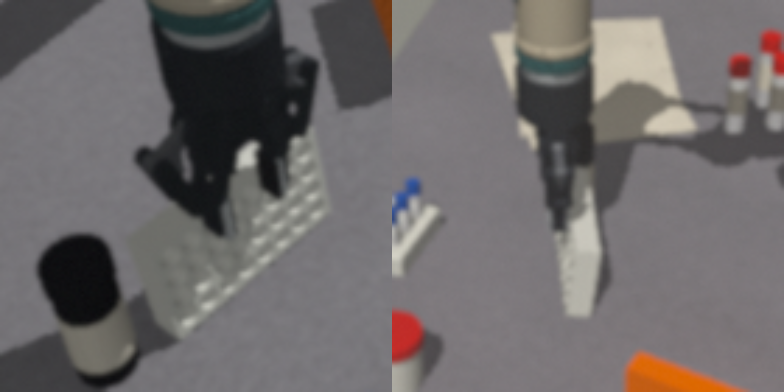

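The fingers are on the upper holed face of rack_b, which leans slightly if at all. Its foot hasn't moved, so I'll keep pushing slowly.

step_arm(jaw=[0.04,0.04,0.04,0.04,0.04,0.04,0.04,0.04], travel=[[0,-0.003,0],[0,-0.006,0],[0,-0.009,0],[0,-0.012,0],[0,-0.015,0],[0,-0.017,0],[0,-0.018,0],[0,-0.018,0]], rot=[[0,0,0],[0,0,0],[0,0,0],[0,0,0],[0,0,0],[0,0,0],[0,0,0],[0,0,0]])

```text
time: 6.7
position: [0.631, -0.2113, 0.0707]
ee_rot: [0.573, 0.416, 0.571, -0.416]
contact_force: [-0.2, -0.5, -0.1]
gripper_width: 0.0403
```

```bash
python3 - <<'E'
from plan import *; from fit import *
plan([.6457,-.2044,.065])
s=manip.read_state()
c=[]
for n,x,y in(("scene",100,170),("side",180,60)):
    f=manip.grab_frame(n);c.append(cv2.resize(f["color"][y:y+140,x:x+140,::-1],None,fx=2.8,fy=2.8))
cv2.imwrite("pics/p4.png",np.hstack(c))
E
```

```text
pos [ 0.631  -0.2113  0.0707] t 6.7 axes [[0.0, 0.95, 0.31], [-0.0, 0.31, -0.95], [-1.0, 0.0, 0.0]] F [-0.21 -0.45 -0.07] w 0.04 q [-0.43  0.52  1.53  0.    1.09  0.83]
travel mm [ 5.7 16.1 -2. ] rot [0. 0. 0.]
```

View pics/p4.png

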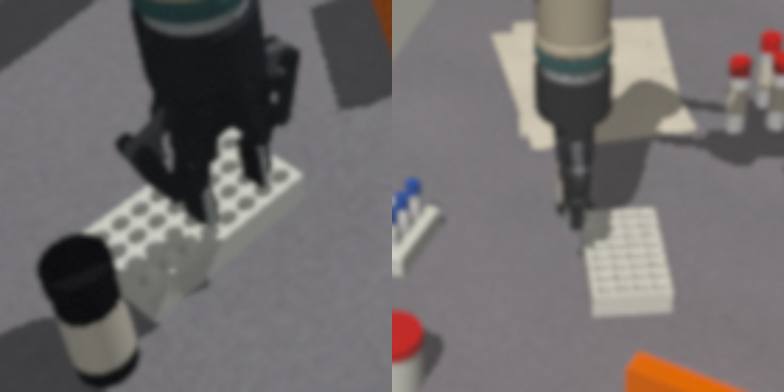

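rack_b now lies flat with its holes up and the canister is still standing. Next I'll lift off and go to rack_a.

step_arm(jaw=[0.04,0.04,0.04,0.04,0.04], travel=[[-0.04,0,0],[-0.08,0,0],[-0.13,0,0],[-0.17,0,0],[-0.17,0,0]], rot=[[0,0,0],[0,0,0],[0,0,0],[0,0,0],[0,0,0]])

```text
time: 7.42
position: [0.6327, -0.2119, 0.2452]
ee_rot: [0.576, 0.417, 0.568, -0.415]
contact_force: [0.5, 0.6, -0.4]
gripper_width: 0.0401
```

```bash
python3 - <<'E'
from plan import *
a=np.radians(15.4);uy=np.array([-np.sin(a),np.cos(a)])
plan([.4495,.1943,.24],uy)
E
```

```text
pos [ 0.6327 -0.2119  0.2452] t 7.425 axes [[0.01, 0.95, 0.31], [-0.0, 0.31, -0.95], [-1.0, 0.01, 0.01]] F [ 0.46  0.6  -0.4 ] w 0.04 q [-0.43  0.4   1.28  0.    1.45  0.83]
travel mm [   1.4  -49.3 -442.9] rot [ 2.5  0.4 -0.5]
```

step_arm(jaw=[0.04,0.04,0.04,0.04,0.04,0.04,0.04,0.04], travel=[[0,-0.005,-0.04],[0,-0.01,-0.1],[0,-0.02,-0.16],[0,-0.025,-0.22],[0,-0.03,-0.28],[0,-0.035,-0.33],[0,-0.04,-0.38],[0,-0.045,-0.41]], rot=[[0,0,0],[2.5,0.4,-0.5],[2.5,0.4,-0.5],[2.5,0.4,-0.5],[2.5,0.4,-0.5],[2.5,0.4,-0.5],[2.5,0.4,-0.5],[2.5,0.4,-0.5]])

```text
time: 8.43
position: [0.4616, 0.1662, 0.2404]
ee_rot: [0.562, 0.427, 0.564, -0.428]
contact_force: [0.2, 0.9, 0.5]
gripper_width: 0.04
```

```bash
python3 - <<'E'
from plan import *
a=np.radians(15.4);uy=np.array([-np.sin(a),np.cos(a)])
plan([.4495,.1943,.13],uy)
E
```

```text
pos [0.4616 0.1662 0.2404] t 8.425 axes [[-0.0, 0.96, 0.27], [-0.0, 0.27, -0.96], [-1.0, -0.0, -0.0]] F [0.17 0.86 0.46] w 0.04 q [0.2  0.14 1.66 0.   1.34 1.5 ]
travel mm [110.4  -3.9 -30.3] rot [ 0.1 -0.   0.1]
```

step_arm(jaw=[0.04,0.04,0.04,0.04,0.04,0.04], travel=[[0,-0.002,-0.015],[0,-0.004,-0.03],[0.03,-0.004,-0.03],[0.07,-0.004,-0.03],[0.105,-0.004,-0.03],[0.105,-0.004,-0.03]], rot=[[0,0,0],[0,0,0],[0,0,0],[0,0,0],[0,0,0],[0,0,0]])

```text
time: 9.18
position: [0.4476, 0.193, 0.133]
ee_rot: [0.561, 0.426, 0.565, -0.431]
contact_force: [0.3, 0.4, 0.1]
gripper_width: 0.04
```

```bash
python3 - <<'E'
from plan import *; from fit import *
a=np.radians(15.4);uy=np.array([-np.sin(a),np.cos(a)])
plan([.4495,.1943,.07],uy)
s=manip.read_state()
c=[]
for n,x,y in(("scene",230,60),("side",180,190)):
    f=manip.grab_frame(n);c.append(cv2.resize(f["color"][y:y+140,x:x+140,::-1],None,fx=2.8,fy=2.8));print((proj(n,s["position"])-[x,y])*2.8)
cv2.imwrite("pics/p5.png",np.hstack(c))
E
```

```text
pos [0.4476 0.193  0.133 ] t 9.175 axes [[-0.01, 0.96, 0.27], [-0.0, 0.27, -0.96], [-1.0, -0.01, -0.0]] F [0.3  0.37 0.12] w 0.04 q [0.26 0.23 1.83 0.   1.09 1.56]
travel mm [63.   2.7 -0.8] rot [ 0.1 -0.   0.5]
[179.92903264 159.01794221]
[298.82934517 129.52121413]
```

View pics/p5.png

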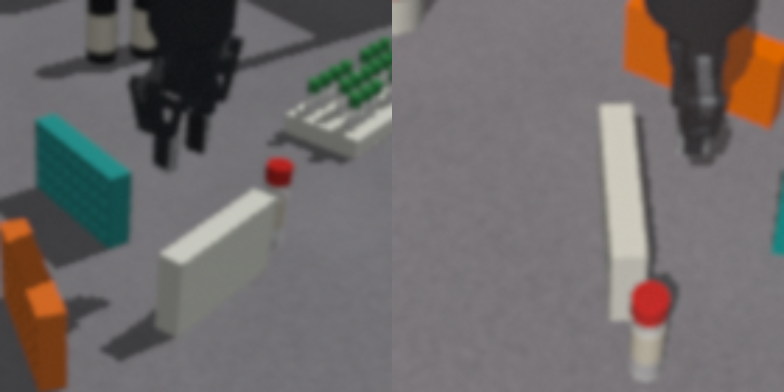

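The fingers are on the robot side of rack_a, clear of the teal rack, with tips around crop (180,155). The projections agree. I'll descend and push.

step_arm(jaw=[0.04,0.04,0.04,0.04,0.04,0.04], travel=[[0.02,0,0],[0.045,0,0],[0.064,0,0],[0.064,0,0],[0.064,0.008,0],[0.064,0.014,0]], rot=[[0,0,0],[0,0,0.5],[0,0,0.5],[0,0,0.5],[0,0,0.5],[0,0,0.5]])

```text
time: 10.02
position: [0.4659, 0.1981, 0.0735]
ee_rot: [0.565, 0.431, 0.561, -0.425]
contact_force: [-0.6, 0.0, -0.1]
gripper_width: 0.0398
```

step_arm(jaw=[0.04,0.04,0.04,0.04,0.04,0.04,0.04,0.04], travel=[[0,0.003,0],[0,0.006,0],[0,0.01,0],[0,0.013,0],[0,0.016,0],[0,0.019,0],[0,0.022,0],[0,0.024,0]], rot=[[0,0,0],[0,0,0],[0,0,0],[0,0,0],[0,0,0],[0,0,0],[0,0,0],[0,0,0]])

```text
time: 11.02
position: [0.4893, 0.2046, 0.0737]
ee_rot: [0.565, 0.431, 0.561, -0.425]
contact_force: [-0.5, 0.6, -0.4]
gripper_width: 0.0402
```

```bash
python3 - <<'E'
from plan import *; from fit import *
plan([.4832,.2036,.07])
c=[]
for n,x,y in(("scene",230,60),("side",180,190)):
    f=manip.grab_frame(n);c.append(cv2.resize(f["color"][y:y+140,x:x+140,::-1],None,fx=2.8,fy=2.8))
cv2.imwrite("pics/p6.png",np.hstack(c))
E
```

```text
pos [0.4893 0.2046 0.0737] t 11.025 axes [[0.01, 0.96, 0.27], [0.0, 0.27, -0.96], [-1.0, 0.01, -0.0]] F [-0.5   0.6  -0.39] w 0.04 q [0.26 0.34 1.84 0.   0.95 1.56]
travel mm [ 3.6 -6.2 -0.7] rot [0. 0. 0.]
```

View pics/p6.png

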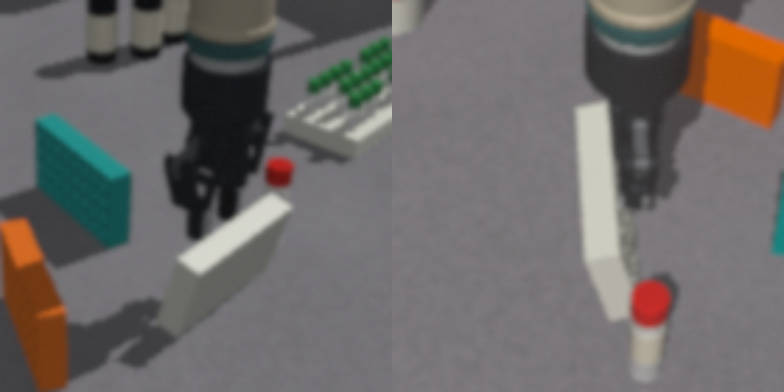

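rack_a is tipping away from the robot as it should. Its foot hasn't moved and the tube is untouched. A little more push.

step_arm(jaw=[0.04,0.04,0.04,0.04,0.04,0.04,0.04], travel=[[0,0.003,0],[0,0.006,0],[0,0.009,0],[0,0.011,0],[0,0.013,0],[0,0.013,0],[0,0.013,0]], rot=[[0,0,0],[0,0,0],[0,0,0],[0,0,0],[0,0,0],[0,0,0],[0,0,0]])

```text
time: 12.0
position: [0.5017, 0.208, 0.0738]
ee_rot: [0.565, 0.431, 0.561, -0.425]
contact_force: [0.1, -0.2, 0.3]
gripper_width: 0.0398
```

step_arm(jaw=[0.04,0.04,0.04,0.04,0.04,0.04], travel=[[-0.03,-0.005,0],[-0.07,-0.01,0],[-0.12,-0.01,0],[-0.16,-0.01,0],[-0.18,-0.01,0],[-0.18,-0.01,0]], rot=[[0,0,0],[0,0,0],[0,0,0],[0,0,0],[0,0,0],[0,0,0]])

```text
time: 12.75
position: [0.491, 0.205, 0.2554]
ee_rot: [0.566, 0.432, 0.56, -0.424]
contact_force: [0.1, 1.0, -0.4]
gripper_width: 0.0399
```

```bash
python3 - <<'E'
from plan import *; from fit import *
plan([.4832,.2036,.07])
for n in("scene","side"):
    f=manip.grab_frame(n);cv2.imwrite(f"pics/{n}7.png",cv2.resize(f["color"][60:340,:,::-1],None,fx=1.56,fy=1.56))
E
```

```text
pos [0.491  0.205  0.2554] t 12.75 axes [[0.01, 0.96, 0.27], [0.0, 0.27, -0.96], [-1.0, 0.01, -0.0]] F [ 0.08  0.97 -0.37] w 0.04 q [0.26 0.19 1.56 0.   1.37 1.56]
travel mm [185.3 -10.6  -0.7] rot [0. 0. 0.]
```

View pics/scene7.png

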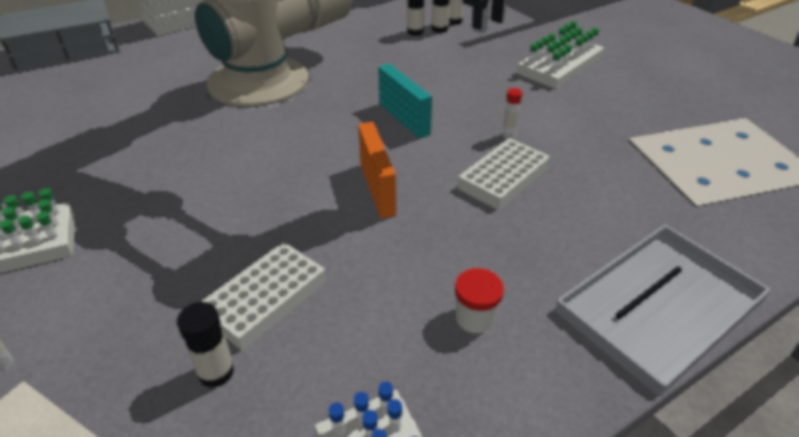

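View pics/side7.png

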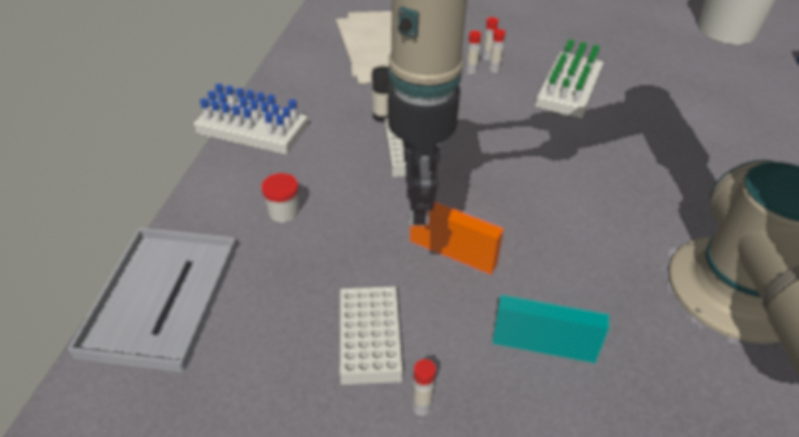

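Both white racks lie flat with holes up, rack_a at scene (503,172) and rack_b at (265,292). The tube, canister, jar and the orange and teal look-alikes are all standing. The gripper is 0.25 m up and touching nothing, so I'll hand in.

```bash
python3 -c "
from bench import manip
print(manip.job_done())"
```

```text
the job is handed in; nothing more can be done
None
```

Both racks now lie flat with their holes up, and I handed the job in at about 13 s, well under the 58 s limit. I pushed rack_b over towards the robot and rack_a over away from it, using only the fingertips near the top of the holed faces. Each fell where it stood.

**Last checks:** The last scene and side pictures show the tube, canister, jar and both look-alikes (orange and teal) standing. The gripper was clear at 0.25 m, and wrist forces read only a few newtons (noise level) at every reading. I judged flatness and position by eye from these pictures and did not re-measure the final poses.

**One mistake:** My first three moves were written in millimetres instead of metres, so the arm ran at its speed cap and overshot. All of that was at about 0.22 m height or more and touched nothing. I then corrected it.

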